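# Index the parts carousel, draw out the long damper shaft and hold it tipped for inspection

## Task

Turn the parts carousel by its knob, one click in whichever direction is needed, so that the long damper shaft comes out from under the clear guard to the front position, and leave the carousel clicked in there. Then draw the long shaft up out of its sleeve, tip it over to about 45 degrees from upright and keep holding it up, still and clear of the carousel, at least 10 cm higher than it stood: the program finishes while the gripper is holding the shaft. Leave the short shafts in their sleeves and do not disturb the spanner, the spring and the bearing beside the carousel.

Things in the scene. Friction and masses are not known exactly. Their poses are not given: they have to be found in the camera images.
- stand: Fixed stand of the parts carousel; origin on its axis at worktop height, z up, -x is the open front. Foot plate 250 x 250 x 10 mm; four 12 mm posts at x -30 and 113, y +-113 mm carry a flat clear guard 147 mm above the worktop (post caps 153 mm), from 43 mm in front of the axis to 124 mm behind, 244 mm wide. It covers all sleeves but the front one.
- turret_body (a joint): Angle of the carousel (rad), 0 at the start, growing counter-clockwise from above, stops at +-2.6. A disc of radius 104 mm carries five upright sleeves 72 degrees (1.257 rad) apart, 80 mm from the axis. A sprung ball pulls it to the nearest click, every 72 degrees, when released; turning takes about 0.15 N m.
- knob_grip (a point): Point to grip on the carousel's black bar knob, on the axis, 180 mm above the worktop. The bar is 44 mm long, 12 mm thick and runs from 160 to 195 mm above the worktop; the point's x axis lies along the bar (along the stand's x axis at the start) and turns with the carousel.
- front_pick (a point): Front position: the point on the stand, 80 mm in front of the axis and 73 mm above the worktop, where the centre of the front sleeve's rim lies when the carousel is clicked in. The front sleeve is empty at the start.
- long_shaft_c (a point): Centre of the long shaft, half-way up (49 mm from either end), z to its upper end; 100-180 g metal. From below: 12 mm rod 38 mm long, 25 mm collar 5 mm thick, plain 18 mm round body up to 98 mm (grip here), 5 mm stub. Upright in a sleeve (26 mm outside, 16 mm bore), foot on the disc 35 mm up, collar just over the rim, centre 84, top 138 mm above the worktop. Starts in the sleeve next to the front one, on either side.
- long_shaft_tip (a point): Lower end of the long shaft's rod, 38 mm below the sleeve's rim and 35 mm above the worktop when seated.
- short_a_c (a point): Centre of the short shaft in the sleeve on the other side of the front one (64 mm long with 18 mm body, 104 mm high above the worktop when seated; otherwise like the long one). Stays in its sleeve.
- short_b_c (a point): Centre of a second short shaft, in a rear sleeve. Stays in its sleeve.
- short_c_c (a point): Centre of a third short shaft, in the other rear sleeve. Stays in its sleeve.
- spanner: Steel combination spanner, 25 x 182 x 8 mm, lying beside the stand; leave it alone.
- spring: Black coil spring, 31 mm across, 46 mm high, standing beside the stand; leave it alone.
- bearing: Ball bearing, 28 mm across, 8 mm high, lying beside the stand; leave it alone.

How it is judged:
On the way, in this order (a step that is already met when the one before it is completed fails the run):
1. the carousel is turned one click and at rest, with the long shaft still seated, at the front position ((value of joint turret_body between 1.1816 and 1.3316 rad or value of joint turret_body between -1.3316 and -1.1816 rad) and horizontal distance between long_shaft_c and front_pick below 0.012 m and height (world z) of long_shaft_tip below 0.045 m and velocity of joint turret_body between -0.1 and 0.1 rad/s), for 0.2 s.
2. the long shaft is drawn up out of its sleeve at the front position: its lower end is above the rim and within 6 cm of it sideways (height (world z) of long_shaft_tip above 0.077 m and horizontal distance between long_shaft_tip and front_pick below 0.06 m).
At the end, for the whole second after the job is handed in: The long shaft is held still in the gripper, 35 to 60 degrees from upright, centre over 180 mm above the worktop (9.6 cm higher than it stood), off the carousel, which stands within 0.075 rad of the click 1.257 rad from its start; the short shafts stand in their sleeves (angle between long_shaft_c's own z axis and vertical between 0.61 and 1.05 rad and height (world z) of long_shaft_c above 0.18 m and contact force between long_shaft and the fingers above 1 N and contact force between long_shaft and stand below 0.05 N and linear speed of long_shaft below 0.03 m/s and (value of joint turret_body between 1.1816 and 1.3316 rad or value of joint turret_body between -1.3316 and -1.1816 rad) and z of each of short_a_c, short_b_c, short_c_c in the frame of stand below 0.078 m and angle between each of short_a_c, short_b_c, short_c_c's own z axis and vertical below 0.15 rad); the arm keeps its last pose, push and grip.
It fails at once if a short shaft is pulled out of its sleeve (z of any of short_a_c, short_b_c, short_c_c in the frame of stand above 0.1 m).
It fails at once if the spanner, the spring or the bearing is pushed away (over 3 cm) (distance of any of spanner, spring, bearing from where it was at the start of the episode above 0.03 m).
It also fails if it takes over 48 s, if anything falls off the work surface, if the arm or the gripper's body presses on something with over 40 N, if the wrist force passes 120 N, or if a joint passes its speed limit or range.

## Robot

A 7-joint arm with a two-finger parallel gripper is mounted at the origin on a cart in front of the work surface, level with it; the furniture and walls round the work are solid. World frame = base frame: x ahead of the robot, y to its left, z up, the work surface at z = 0. Lengths are in m, angles in rad, forces in N, time in s.
With the tool pointing down it reaches from about 0.425 to 0.8 m from the base axis. Payload 8.3 kg.
Tool frame: the origin (TCP) lies midway between the tips of the shut fingers; the grasp point (between the pads) lies 19 mm behind it (manip.hold_point_z is the distance from the TCP to the grasp point, in m); z points along the fingers, y is the line along which they close (so a half turn about z gives the same grasp; the last joint's range is limited). The gripper opens to 85 mm and grips with 20 to 120 N. Pads are 22 mm wide; open, the fingers measure 114 mm over their backs; the gripper's body (76 mm by 85 mm) begins 54 mm behind the grasp point. The pads swing forward as they close: fully open they stand 13 mm farther back than shut.
Start: joints at [-1.341, 0.383, 0.016, 1.37, -0.006, 1.388, -0.046], TCP at [0.18, 0.598, 0.231] pointing down, gripper open.
Joint ranges: [-2.95, 2.95], [-0.25, 2.06], [-1.52, 1.56], [0.18, 2.33], [-1.44, 4.58], [0.02, 2.06], [-3.01, 3.01]. Speed limits (rad/s): [2.39, 2.39, 3.01, 3.01, 3.14, 3.14, 3.14].

## Interface

Orientations are given as a unit quaternion [w, x, y, z].
In Python, from workcell import manip, gripper_open, grab, inverse_kinematics, capture, camera_params gives the robot as it stands. The module is installed in compiled form; this text tells all that it offers. Calls block until the motion is done:
- manip.move_ptp(position, orientation): joint-space move of the TCP to a pose.
- manip.line_to(position, v=0.15, ori=None, guard=None): straight line of the TCP; ori=None keeps the orientation; v is the mean speed in m/s. With guard (N) it stops when the force on the tool has changed by that much, and returns True; else False.
- manip.move_j(angles): joint-space move.
- gripper_open() and grab(f_grip=None): open the fingers fully, or close them until they stop; f_grip is the grip in N (None keeps the last).
- manip.wait(seconds).
- inverse_kinematics(position, orientation): joint angles nearest the present ones, or None.
- capture(name): name is "scene" or "top"; returns the picture (420x560x3 uint8, blue, green, red); there is no depth.
- camera_params(name): a dict with "mtx" (3x3 intrinsics, pixels), "world_from_camera" (4x4, takes a point from camera to world coordinates). Camera axes: x right, y down, z forward; pixel columns grow to the right and rows downward; lengths in m; the calibration is good to about 2 mm. A picture is of the moment at which its call begins. camera_params takes no time and is no camera call.
A pose or a line that the arm cannot do raises manip.PlanningError and nothing moves.
- manip.hand_in(): hands the job in; it is judged then, once.
Readings, each from a call of its own:
- manip.current_t(): time.
- manip.current_q(): joint angles.
- manip.current_qvel(): joint speeds.
- manip.current_effort(): joint torques, N m.
- manip.current_tool_pos(): TCP position.
- manip.current_eef_rot(): TCP orientation.
- manip.current_wrist_force(): force on the tool from outside, world axes, zero at the start.
- manip.current_moment(): the same for the moment, N m.
- manip.current_width(): opening from 0.0 (shut) to 1.0 (fully open).
- manip.current_finger_force(): force on a finger pad.
Only numpy, scipy, OpenCV 4.12 (cv2) and the standard library are available. Lean on these libraries where they do the work, as an engineer would, in place of code of your own. Each camera call takes 0.05 s, during which the arm holds its last target. There are 200 camera calls.

## Working session

There is one attempt and no reset: what is moved stays moved. The work goes in short steps, each a Python script; the robot and the scene stay as the last script left them, time stands still between calls to the robot, and variables do not carry over. Pictures are saved under pics/ and viewed, at most 10 in all, crops included, and the job is handed in when it is done.

```bash
mkdir -p pics; python3 - <<'E'
from workcell import *
import cv2
for n in("scene","top"):
    cv2.imwrite(f"pics/{n}0.png",capture(n)); p=camera_params(n); print(n,p["mtx"].round(1).tolist(),p["world_from_camera"].round(4).tolist())
print(manip.current_t(),manip.current_eef_rot(),manip.hold_point_z)
E
```

```text
scene [[444.7, 0.0, 280.2], [0.0, 444.7, 210.1], [0.0, 0.0, 1.0]] [[0.8266, -0.2394, 0.5093, 0.1224], [-0.5623, -0.315, 0.7646, -0.6772], [-0.0227, -0.9184, -0.395, 0.4981], [0.0, 0.0, 0.0, 1.0]]
top [[481.0, 0.0, 286.2], [0.0, 481.0, 204.8], [0.0, 0.0, 1.0]] [[0.0191, -0.9935, 0.1126, 0.457], [-0.9998, -0.0193, -0.0007, 0.015], [0.0029, -0.1126, -0.9936, 1.2768], [0.0, 0.0, 0.0, 1.0]]
0.1 [-1.33879716e-04  1.45837094e-01  9.89308222e-01 -8.74700487e-04] 0.0187
```

View pics/scene0.png

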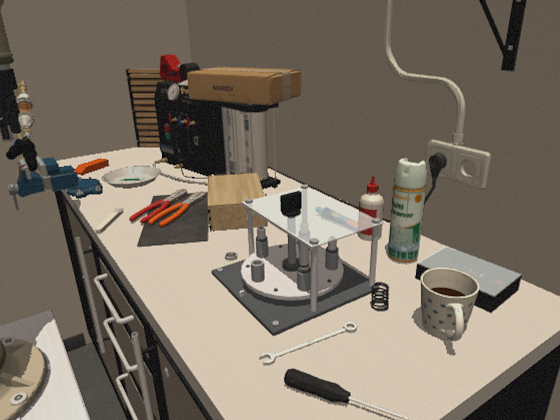

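View pics/top0.png

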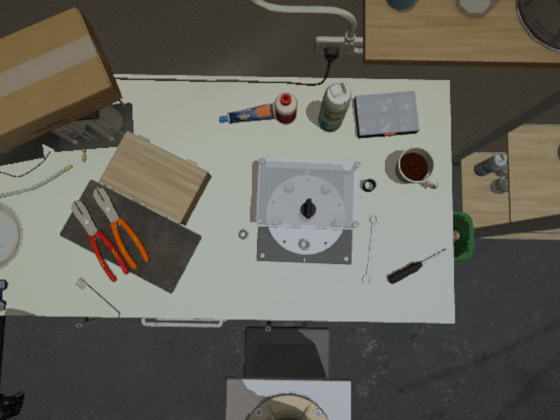

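```bash
python3 - <<'E'
import cv2,numpy as np
a=cv2.imread("pics/scene0.png")[180:330,205:395]; b=cv2.imread("pics/top0.png")[148:272,232:382]
a=cv2.resize(a,None,fx=4,fy=4,interpolation=cv2.INTER_CUBIC); cv2.imwrite("pics/a.png",a)
b=cv2.resize(b,None,fx=4.8,fy=4.8,interpolation=cv2.INTER_CUBIC); cv2.imwrite("pics/b.png",b)
E
```

```text
(no output)
```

View pics/a.png

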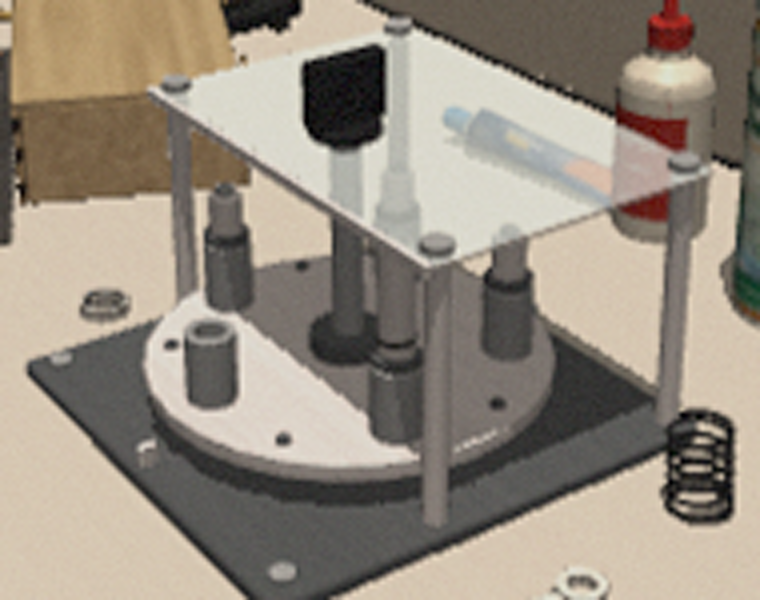

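View pics/b.png

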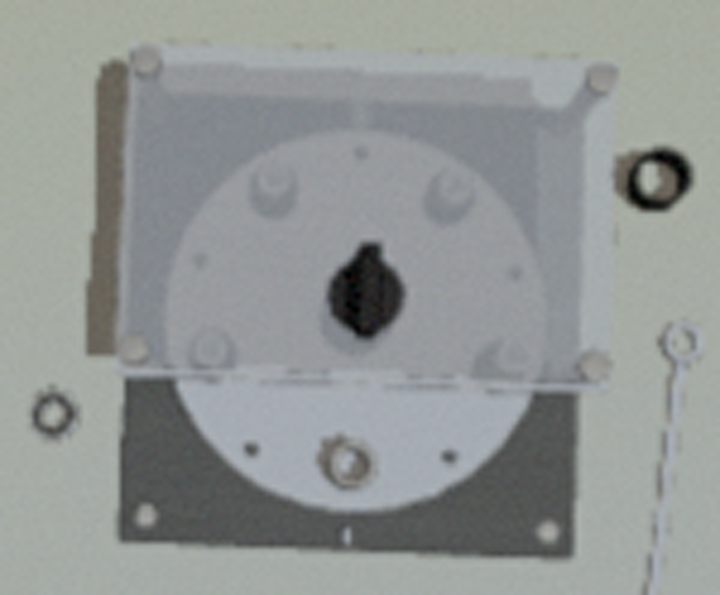

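The scene view shows the long shaft on the right of the empty front sleeve (crop pixel 395,250, seen through the guard), with a short one on the left (228,250). The carousel therefore has to turn clockwise, to -1.257. In the top crop the post caps are at (147,60), (601,80), (133,348) and (594,366), and the knob is at (367,290).

```bash
cat > h.py <<'E'
from workcell import *
import numpy as np, cv2
from scipy.spatial.transform import Rotation as R
def ray(n,uv,z):
    p=camera_params(n); T=np.array(p["world_from_camera"])
    d=T[:3,:3]@np.linalg.solve(np.array(p["mtx"]),[uv[0],uv[1],1]); o=T[:3,3]
    return o+d*(z-o[2])/d[2]
def quat(yaw,tilt=0):   # tool down, tool y along world yaw+90deg; tilt>0 swings fingers to +x of the yaw frame
    r=R.from_euler('z',yaw)*R.from_euler('y',-tilt)*R.from_matrix(np.diag([-1,1,-1.]))
    return r.as_quat(scalar_first=True)
E
python3 - <<'E'
from h import *
f=lambda n,l,z,o,s:np.array([ray(n,np.add(np.array(p)/s,o),z) for p in l])
L=np.array([[113,113],[113,-113],[-30,113],[-30,-113]])/1e3
def fit(W):
    l=L-L.mean(0);w=W-W.mean(0); yaw=np.arctan2((l[:,0]*w[:,1]-l[:,1]*w[:,0]).sum(),(l*w).sum())
    c,s=np.cos(yaw),np.sin(yaw);Rm=np.array([[c,-s],[s,c]]); o=W.mean(0)-Rm@L.mean(0)
    print("origin",o,"yaw",yaw,"res",(W-(L@Rm.T+o)).round(4).tolist()); return o,yaw
W=f("top",[(147,60),(601,80),(133,348),(594,366)],.153,(232,148),4.8)[:,:2]
o,y=fit(W)
W2=f("scene",[(398,26),(684,160),(176,83),(437,245)],.153,(205,180),4)[:,:2]
o2,y2=fit(W2)
print("knob top",ray("top",np.add([367/4.8,290/4.8],[232,148]),.195))
print("front rim", ray("top",np.add([346/4.8,464/4.8],[232,148]),.073))
o=(o+o2)/2; y=(y+y2)/2
q0=manip.current_q()
for k in(0,np.pi):
  for z in(.31,.162):
    print(k,z,np.round(inverse_kinematics([*o,z],quat(y+k)),3))
E
```

```text
origin [ 0.57367136 -0.03754349] yaw -0.02245736258557692 res [[0.0, -0.0006], [-0.0006, 0.0006], [-0.0, -0.0005], [0.0006, 0.0004]]
origin [ 0.57108102 -0.0414211 ] yaw -0.016587730285481064 res [[-0.0001, -0.0012], [0.0003, 0.0018], [0.0005, -0.0011], [-0.0007, 0.0005]]
knob top [ 0.57236637 -0.03616049  0.195     ]
front rim [ 0.4942157  -0.03227671  0.073     ]
0 0.31 [-0.641  0.316  0.867  1.404 -0.24   1.53   1.762]
0 0.162 [-0.59   0.389  0.78   1.645 -0.288  1.227  1.802]
3.141592653589793 0.31 [-0.689  0.335  0.943  1.405 -0.27   1.535 -1.354]
3.141592653589793 0.162 [-0.694  0.437  0.936  1.648 -0.368  1.245 -1.273]
```

```bash
cat >> h.py <<'E'
O=np.array([.5728,-.0380]); Y=-.02
H=manip.hold_point_z
def stat(s=""): print(s,round(manip.current_t(),2),np.round(manip.current_tool_pos(),4),"w",round(manip.current_width(),3),"F",np.round(manip.current_wrist_force(),1),"M",np.round(manip.current_moment(),2),"ff",round(float(np.max(manip.current_finger_force())),1))
E
python3 - <<'E'
from h import *
manip.move_ptp([*O,.30],quat(Y+np.pi)); stat("above")
print(manip.line_to([*O,.181-H],v=.12,guard=12)); stat("down")
grab(60); stat("grip")
a=R.from_quat(manip.current_eef_rot(),scalar_first=True)
q=np.array(manip.current_q()); print(q.round(3))
b=inverse_kinematics(manip.current_tool_pos(),quat(Y+np.pi-.3)); print(np.round(b,3))
cv2.imwrite("pics/c.png",cv2.resize(capture("scene")[100:330,150:410],None,fx=2.5,fy=2.5))
E
```

```text
above 2.75 [ 0.5729 -0.0367  0.2997] w 0.999 F [-1.  -0.2  0.2] M [0.01 0.01 0.03] ff 0.0
False
down 4.05 [ 0.5733 -0.0381  0.1631] w 0.998 F [-0.2  0.2 -0.3] M [-0.05 -0.   -0.01] ff 0.0
grip 4.72 [ 0.5729 -0.0369  0.1625] w 0.134 F [-3.3  4.5  4.6] M [0.76 0.55 0.02] ff 59.1
[-0.669  0.422  0.891  1.646 -0.345  1.24  -1.296]
[-0.711  0.445  0.957  1.647 -0.38   1.249 -1.568]
```

View pics/c.png

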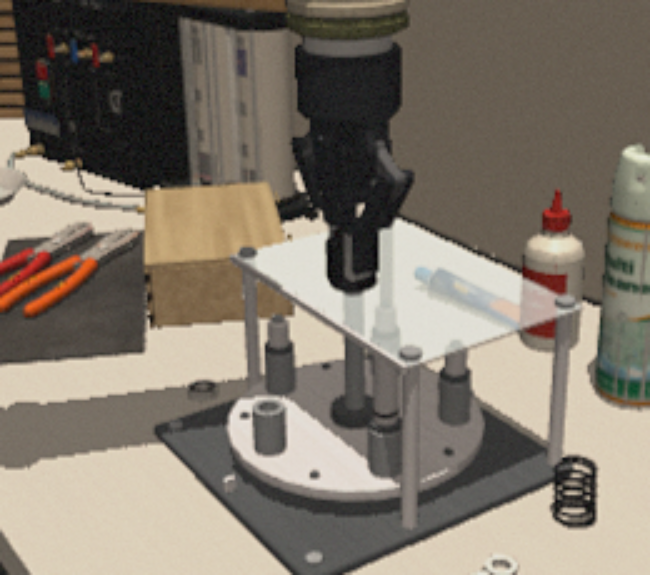

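The bar is gripped (opening 11.4 mm), and the picture shows the fingers round the knob at (350,255). I'll turn the last joint by -1.257.

```bash
python3 - <<'E'
from h import *
q=np.array(manip.current_q())
for i in range(1,7):
    p=q.copy(); p[6]-=1.257*i/6; manip.move_j(p)
stat("turned"); print(np.round(np.array(manip.current_q())-q,3))
manip.wait(.3); gripper_open(); stat("open"); manip.wait(.3)
t=manip.current_tool_pos(); manip.line_to([t[0],t[1],.27],v=.15); stat("up")
# joint target near the front pick, to see the new grasp
cv2.imwrite("pics/d.png",cv2.resize(capture("scene")[100:330,150:410],None,fx=2.5,fy=2.5))
cv2.imwrite("pics/dt.png",capture("top"))
F=O-.08*np.array([np.cos(Y),np.sin(Y)])
for k in(0,np.pi):
    for z,t in((.25,0),(.11-H,0),(.3,.8),(.3,-.8)):
        r=inverse_kinematics([*F,z],quat(Y+k,t)); print(k,z,t,None if r is None else np.round(r,2))
E
```

```text
turned 6.67 [ 0.5743 -0.0349  0.1626] w 0.131 F [ 5.3  8.1 -2.3] M [ 1.3  -1.   -0.02] ff 58.6
[-1.000e-03  0.000e+00 -2.000e-03 -1.000e-03 -2.000e-03 -2.000e-03
 -1.254e+00]
open 7.67 [ 0.5728 -0.0369  0.1625] w 1.001 F [-0.  -0.2 -0.3] M [-0.05 -0.06 -0.01] ff 0.0
up 8.84 [ 0.5725 -0.0367  0.2691] w 0.999 F [-1.6  0.  -0.2] M [0.05 0.03 0.03] ff 0.0
0 0.25 0 [ 1.08  0.3  -1.27  1.65  0.29  1.41  1.32]
0 0.09129999999999999 0 [ 1.02  0.56 -1.28  1.87  0.58  1.17  1.09]
0 0.3 0.8 None
0 0.3 -0.8 None
3.141592653589793 0.25 0 [-0.69  0.09  0.75  1.72 -0.06  1.36 -1.51]
3.141592653589793 0.09129999999999999 0 [-0.6   0.27  0.71  1.93 -0.2   1.02 -1.39]
3.141592653589793 0.3 0.8 None
3.141592653589793 0.3 -0.8 None
```

View pics/d.png

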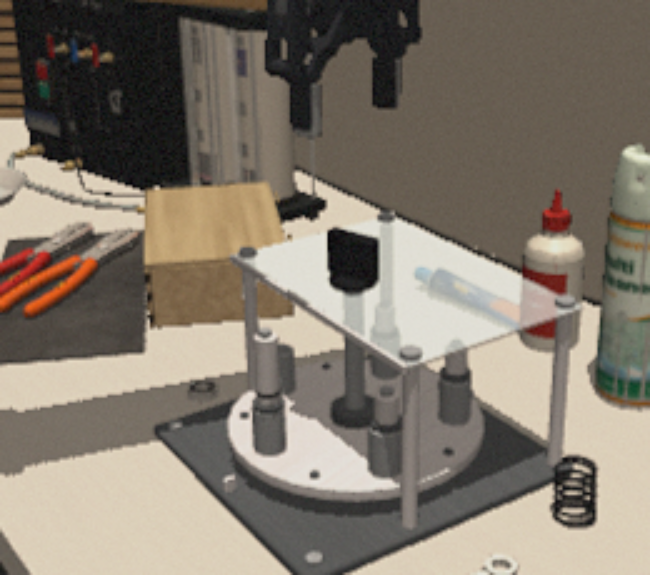

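```bash
python3 - <<'E'
from h import *
print("shaft top scene",ray("scene",(264/2.5+150,332/2.5+100),.138))
g=cv2.imread("pics/dt.png")[225:270,280:330]; cv2.imwrite("pics/e.png",cv2.resize(g,None,fx=10,fy=10,interpolation=cv2.INTER_CUBIC))
E
```

```text
shaft top scene [ 0.49134361 -0.03981158  0.138     ]
```

View pics/e.png

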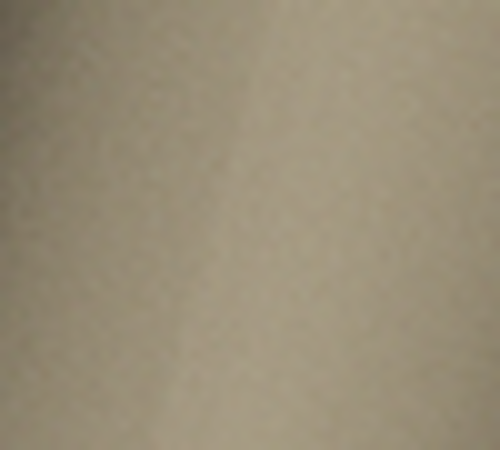

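The shaft stands seated in the front sleeve at picture pixel (264,400). The arm hides it from the top camera, so I'll correct the scene ray by the bias seen on the caps and grip at about (0.4925, -0.036).

```bash
python3 - <<'E'
from h import *
F=[.4925,-.036]; Q=quat(Y+np.pi)
manip.move_ptp([*F,.25],Q); stat("above")
print(manip.line_to([*F,.110-H],v=.12,guard=12)); stat("down")
grab(90); stat("grip"); manip.wait(.2)
cv2.imwrite("pics/f.png",cv2.resize(capture("scene")[100:330,150:410],None,fx=2.5,fy=2.5))
q0=np.array(manip.current_q()); print(q0.round(2))
res=[]
for x in(.42,.46,.5):
  for y in(-.036,.05,-.12):
    for z in(.28,.34):
      for ph in np.arange(0,2*np.pi,np.pi/4):
        for s in(-.8,0,.8):
          r=R.from_rotvec(.80*np.array([np.cos(ph),np.sin(ph),0]))*R.from_quat(quat(Y+np.pi+s),scalar_first=True)
          q=inverse_kinematics([x,y,z],r.as_quat(scalar_first=True))
          if q is not None: res.append((abs(np.array(q)-q0).max(),x,y,z,ph,s,np.round(q,2).tolist()))
res.sort(key=lambda a:a[0]); print(len(res)); [print(np.round(a[:6],2),a[6]) for a in res[:8]]
E
```

```text
above 9.96 [ 0.4926 -0.036   0.2499] w 1.0 F [0.  0.9 0.6] M [-0.04 -0.    0.03] ff 0.0
False
down 11.43 [ 0.493  -0.036   0.0919] w 0.999 F [0.2 0.8 0.4] M [-0.02 -0.01  0.03] ff 0.0
grip 12.07 [ 0.4927 -0.036   0.0916] w 0.193 F [-0.4  0.4  4.3] M [-0.02  0.3   0.01] ff 87.6
[-0.62  0.27  0.73  1.93 -0.21  1.02 -1.39]
247
[ 0.48  0.46 -0.12  0.34  5.5  -0.8 ] [-0.24, -0.21, 0.89, 1.94, -0.66, 1.28, -1.57]
[ 0.49  0.42 -0.12  0.28  5.5  -0.8 ] [-0.13, -0.22, 0.86, 2.08, -0.68, 1.23, -1.43]
[ 0.5   0.5  -0.04  0.34  5.5   0.  ] [-0.23, -0.23, 0.65, 1.98, -0.68, 1.12, -0.93]
[ 0.51  0.5  -0.04  0.34  5.5  -0.8 ] [-0.29, -0.24, 0.7, 1.98, -0.66, 1.11, -1.74]
[ 0.53  0.5  -0.12  0.34  5.5   0.  ] [-0.68, -0.25, 1.22, 1.88, -0.58, 1.2, -0.86]
[ 0.54  0.5  -0.04  0.28  5.5  -0.8 ] [-0.3, -0.18, 0.75, 2.08, -0.75, 1.04, -1.59]
[0.54 0.5  0.05 0.28 5.5  0.  ] [-0.21, -0.24, 0.44, 2.15, -0.75, 0.9, -0.96]
[ 0.54  0.46 -0.12  0.28  5.5  -0.8 ] [-0.23, -0.13, 0.93, 2.03, -0.75, 1.22, -1.41]
```

View pics/f.png

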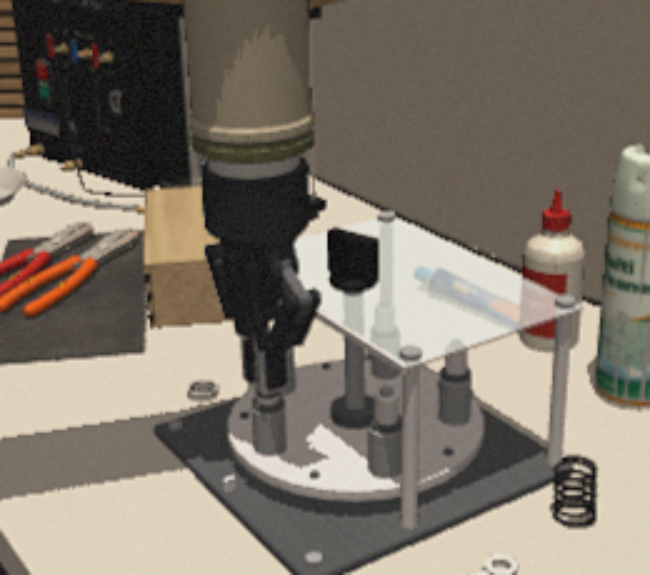

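The shaft is gripped (body between the pads, fingers at (268,365)). Next I lift it straight up, then tip it.

```bash
python3 - <<'E'
from h import *
t=manip.current_tool_pos(); stat()
manip.line_to([t[0],t[1],.14],v=.08); stat("out"); manip.line_to([t[0],t[1],.28],v=.12); stat("up")
r=R.from_rotvec(.80*np.array([np.cos(5.5),np.sin(5.5),0]))*R.from_quat(quat(Y+np.pi-.8),scalar_first=True)
q=np.array(inverse_kinematics([.46,-.12,.29],r.as_quat(scalar_first=True))); q0=np.array(manip.current_q()); print(q.round(2),q0.round(2))
if abs(q-q0).max()<1.2:
    for a in(.2,.4,.6,.8,1): manip.move_j(q0+a*(q-q0))
    manip.wait(.5); stat("tipped")
    print(np.degrees(np.arccos(-R.from_quat(manip.current_eef_rot(),scalar_first=True).as_matrix()[2,2])))
cv2.imwrite("pics/g.png",cv2.resize(capture("scene")[60:330,130:410],None,fx=2.2,fy=2.2))
E
```

```text
12.32 [ 0.4927 -0.036   0.0916] w 0.187 F [-1.1 -0.1  5.7] M [-0.02  0.31 -0.03] ff 87.6
out 13.08 [ 0.4924 -0.0359  0.1397] w 0.183 F [ 0.  -0.  -2.2] M [0.02 0.04 0.01] ff 87.7
up 14.4 [ 0.4923 -0.036   0.2792] w 0.19 F [-0.6  0.5 -1.7] M [0.07 0.02 0.  ] ff 87.7
[-0.46 -0.23  1.1   2.02 -0.65  1.18 -1.51] [-0.7   0.08  0.76  1.66 -0.05  1.42 -1.52]
tipped 16.15 [ 0.4602 -0.1197  0.2899] w 0.185 F [ 0.1  0.1 -1.2] M [-0.75  0.76  0.03] ff 88.2
45.79396700845604
```

View pics/g.png

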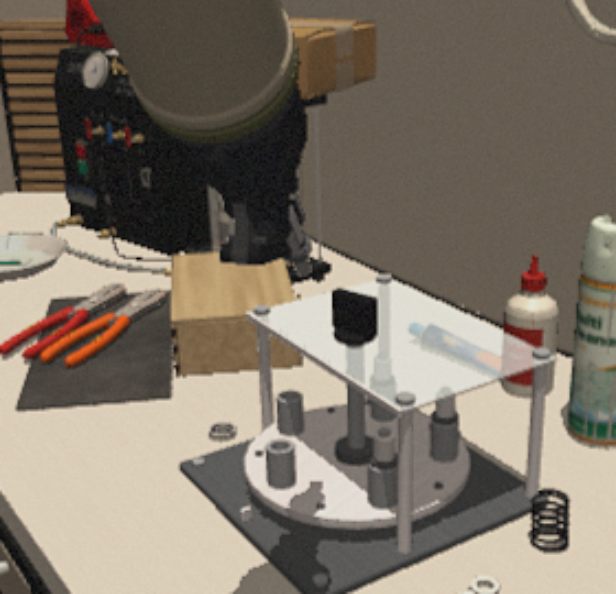

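The front sleeve (280,460) is empty and the three short shafts are in place. The gripper hides the held shaft here, so I'll check it from above.

```bash
python3 - <<'E'
from h import *
g=capture("top")[180:330,230:400]; cv2.imwrite("pics/h.png",cv2.resize(g,None,fx=4,fy=4,interpolation=cv2.INTER_CUBIC))
m=R.from_quat(manip.current_eef_rot(),scalar_first=True).as_matrix(); t=manip.current_tool_pos(); p=camera_params("top"); T=np.linalg.inv(p["world_from_camera"])
for d in(-.047-.019,-.019,.056):
    c=T@[*(t+m[:,2]*d),1]; u=np.array(p["mtx"])@c[:3]; print(d,((u[:2]/u[2]-[230,180])*4).round())
E
```

```text
-0.066 [566. 387.]
-0.019 [507. 336.]
0.056 [421. 262.]
```

View pics/h.png

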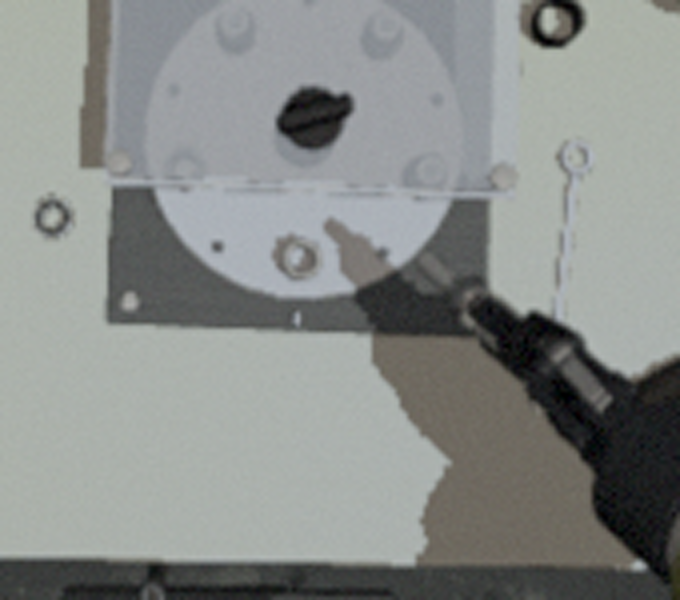

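The shaft lies along the tool axis, with its rod end at about (418,258) against a predicted (421,262). It hasn't slipped, and the carousel is clicked in.

```bash
python3 -c "
from h import *
print(manip.hand_in()); stat()"
```

```text
the job is handed in; nothing more can be done
None
the job is handed in; nothing more can be done
```

The job is handed in, though the hand-in returned no verdict: the carousel is turned one click clockwise, and the long shaft is held at about 46° from upright, roughly 0.28 m up and clear of the carousel, with the three short shafts still in their sleeves.

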